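# Turn the recipe binder's card and weigh it down

## Robot

A 7-joint arm with a two-finger parallel gripper is mounted at the origin on a cart in front of the work surface, level with it; the furniture and walls round the work are solid. World frame = base frame: x ahead of the robot, y to its left, z up, the work surface at z = 0. Lengths are in m, angles in degrees, forces in N, time in s.
With the tool pointing down it reaches from about 0.425 to 0.8 m from the base axis. Payload 8.3 kg.
Tool frame: the origin (TCP) lies at the very end of the fingers, on their centre line; the grasp point (between the pads) lies 19 mm behind it; z points along the fingers, y is the line along which they close (so a half turn about z gives the same grasp; the last joint's range is limited). The gripper opens to 85 mm and grips with 20 to 120 N. Pads are 22 mm wide; open, the fingers measure 114 mm over their backs; the gripper's body (76 mm by 85 mm) begins 54 mm behind the grasp point. The pads swing forward as they close: fully open they stand 13 mm farther back than shut.
Start: joints at [-70.411, 21.967, 0.94, 78.501, -0.361, 79.538, -2.664], TCP at [0.246, 0.574, 0.231] pointing down, gripper open.
Joint ranges: [-169.22, 169.22], [-14.56, 117.87], [-87.37, 89.26], [10.42, 133.3], [-82.24, 262.24], [0.94, 117.77], [-172.7, 172.7]. Speed limits (degrees/s): [136.94, 136.94, 172.46, 172.46, 180, 180, 180].

## Interface

Orientations are given as a 3x3 rotation matrix whose columns are the frame's x, y, z axes.
In Python, from plant import bot gives the robot as it stands. The module is installed in compiled form; this text tells all that it offers. Calls block until the motion is done:
- bot.move_pose(position, orientation): joint-space move of the TCP to a pose.
- bot.line_to(position, ori=None, max_speed=0.15): straight line of the TCP; ori=None keeps the orientation; max_speed is the mean speed in m/s.
- bot.move_j(angles): joint-space move.
- bot.move_gripper(opening): finger opening in m; the grip force is fixed at half the most; returns when the fingers have stopped.
- bot.wait(seconds).
- bot.solve_ik(position, orientation): joint angles nearest the present ones, or None.
- bot.get_obs(): the state.
- bot.grab_frame(name): name is "scene" or "top" or "wrist"; returns the picture (480x640x3 uint8, blue, green, red); there is no depth.
- bot.calibration(name): a dict with "fx", "fy", "cx", "cy" (pixels), "dist" ([k1, k2, p1, p2, k3] as OpenCV has them; the pictures are not rectified), "position" and "attitude" of the camera in the world. Camera axes: x right, y up, looking along -z (the intrinsics and any distortion apply to the point x, -y, -z); pixel columns grow to the right and rows downward; lengths in m; the calibration is good to about 2 mm. A picture is of the moment at which its call begins: read the wrist's pose just before it. calibration takes no time and is no camera call; for the wrist camera it gives the pose at the moment of the call.
A pose or a line that the arm cannot do raises bot.IKError and nothing moves.
- bot.hand_in(): hands the job in; it is judged then, once.
The state is a dict: "time": time; "joint_positions": joint angles; "joint_vel": joint speeds; "tau": joint torques, N m; "tool_pos": TCP position; "orientation": TCP orientation; "ft_force": force on the tool from outside, world axes, zero at the start; "moment": the same for the moment, N m; "finger_gap": finger opening in m; "grasp_force": force on a finger pad.
Only numpy, scipy, OpenCV 4.12 (cv2) and the standard library are available. Lean on these libraries where they do the work, as an engineer would, in place of code of your own. Each camera call takes 0.05 s, during which the arm holds its last target. There are 200 camera calls.

## Task

Turn the top card of the open recipe binder over the rings, from the left side to the right, so that it lies flat there and shows its other face; turn only this one card and leave the card beneath it lying. Then stand the wooden pepper mill upright in the middle of the turned card so that it stays open. Leave the mustard jar and the small white bottle standing where they are.

Things in the scene. Friction and masses are not known exactly. Their poses are not given: they have to be found in the camera images.
- binder: Open ring binder, grey case 186 x 388 mm, fixed on the wooden hob cover (a board, top z = 0.020). Origin: centre of its underside, under the middle ring. x runs along the row of rings (away from the robot), y left to the unturned cards. Hinge line: parallel to x, 45 mm above the origin. Card stacks lie at 28 to 145 mm either side, tops 36.5 mm (left), 42.5 mm (right) above the origin.
- leaf (a joint): Top card's angle about the hinge line: 0 = flat on the left, 1.57 upright, 3.14 = flat on the right, other face up. Stiff white board 4 mm thick, 170 mm along the rings, 19 to 145 mm from the hinge line, about 0.11 kg. Swings with light friction: let go before upright it falls back, past upright it sinks to flat by itself. Steel rings: 52 mm across, centred on the hinge line.
- leaf_tab (a point): Centre of the top card's tab, on its free edge, in the half nearer the robot (binder x = -47.5 mm): 65 mm wide along the rings, reaching from 145 to 180 mm from the hinge line, 4 mm thick. While flat, its underside is 39 mm above the 4 mm case, nothing between: a fingertip fits under. y outward along the card, x along the rings, z the card's normal (down once turned).
- leaf_mid (a point): Centre of the top card without its tab (82 mm from the hinge line, at mid thickness). Same axes as leaf_tab.
- leaf_under (a joint): The card just below the top card (same board, 5.5 mm lower): hinge angle, 0 = lying flat on the left, grows if it is lifted. Must stay lying.
- under_tab (a point): Centre of the under card's tab, same size, on the half farther from the robot (binder x = +47.5 mm). Not to be lifted.
- mill_mid (a point): Pepper mill of dark turned wood, 150 mm tall, with a small metal knob on top. The point is its centre, 75 mm above its foot. The body (lowest 108 mm) fits a cylinder of 58 mm diameter; above it the round head, 50 mm wide, 109 to 139 mm up (fixed, a good grip), then the knob. 0.14 to 0.26 kg. z axis up. It stands on the hob cover behind the binder, in a row with two others.
- mustard_jar: Bystander: glass jar with a grey lid, 73 mm diameter, 126 mm tall. Origin: centre of its underside.
- pill_bottle: Bystander: small white plastic bottle with a light blue lid, 54 mm diameter, 96 mm tall. Origin: centre of its underside.
- mill: The same pepper mill's body, origin at the centre of its foot.

How it is judged (in metres and radians):
On the way, in this order (a step that is already met when the one before it is completed fails the run):
1. the top card lies turned, flat on the right (value of joint leaf above 3.06 rad), for 0.2 s.
2. the pepper mill stands upright on the middle of the turned card (value of joint leaf above 3.06 rad and x of mill_mid in the frame of leaf_mid between -0.045 and 0.045 m and y of mill_mid in the frame of leaf_mid between -0.032 and 0.032 m and z of mill_mid in the frame of leaf_mid between -0.083 and -0.071 m and angle between mill_mid's own z axis and vertical below 0.12 rad), for 0.2 s.
At the end, for the whole second after the job is handed in: The top card lies flat on the right (hinge angle over 3.06 rad) and the under card flat on the left (under 0.06 rad); the pepper mill stands at rest and upright (within 0.12 rad) on the turned card, its axis within 45 mm along the rings and 32 mm across them of the card's centre (all of step 2 and value of joint leaf_under below 0.06 rad and linear speed of mill below 0.02 m/s); the robot touches nothing.
It fails at once if the under card is lifted (more than 0.2 rad) (value of joint leaf_under above 0.2 rad).
It fails at once if the mustard jar or the white bottle is shifted by more than 30 mm or tipped (distance of any of mustard_jar, pill_bottle from where it was at the start of the episode above 0.03 m or angle between any of mustard_jar, pill_bottle's own z axis and vertical above 0.4 rad).
It also fails if it takes over 53 s, if anything falls off the work surface, if the arm or the gripper's body presses on something with over 40 N, if the wrist force passes 120 N, or if a joint passes its speed limit or range.

## Working session

There is one attempt and no reset: what is moved stays moved. The work goes in short steps, each a Python script; the robot and the scene stay as the last script left them, time stands still between calls to the robot, and variables do not carry over. Pictures are saved under pics/ and viewed, at most 10 in all, crops included, and the job is handed in when it is done.

```bash
mkdir -p pics; python3 - <<'E'
from plant import bot
import cv2
for n in ("top","scene"):
    cv2.imwrite(f"pics/{n}0.png",bot.grab_frame(n)); print(n,bot.calibration(n))
o=bot.get_obs();print(o["time"],o["tool_pos"],o["orientation"])
E
```

```text
top {'fx': 519.5650074116091, 'fy': 519.5650074116091, 'cx': 317.32143161496043, 'cy': 234.3381473720607, 'dist': array([0.05351835, 0.        , 0.        , 0.        , 0.        ]), 'position': array([ 0.46921854, -0.00298089,  0.95770671]), 'attitude': array([[-0.02710951,  0.9920628 , -0.12278633],
       [-0.99954639, -0.02851381, -0.00969388],
       [-0.01311805,  0.12246784,  0.99238578]])}
scene {'fx': 439.13166141242135, 'fy': 439.13166141242135, 'cx': 323.5927178531958, 'cy': 227.8392865966354, 'dist': array([-0.04543363,  0.        ,  0.        ,  0.        ,  0.        ]), 'position': array([ 0.02766592, -0.35477601,  0.6602497 ]), 'attitude': array([[ 0.55634131,  0.54885818, -0.62389025],
       [-0.83090306,  0.37575337, -0.41037729],
       [ 0.00918993,  0.74670215,  0.66509506]])}
0.1 [0.24595298 0.57405722 0.23037176] [[-9.19204894e-01  3.93779043e-01 -6.54225110e-04]
 [ 3.93779581e-01  9.19203334e-01 -1.69485782e-03]
 [-6.60335904e-05 -1.81554210e-03 -9.99998350e-01]]
```

View pics/top0.png

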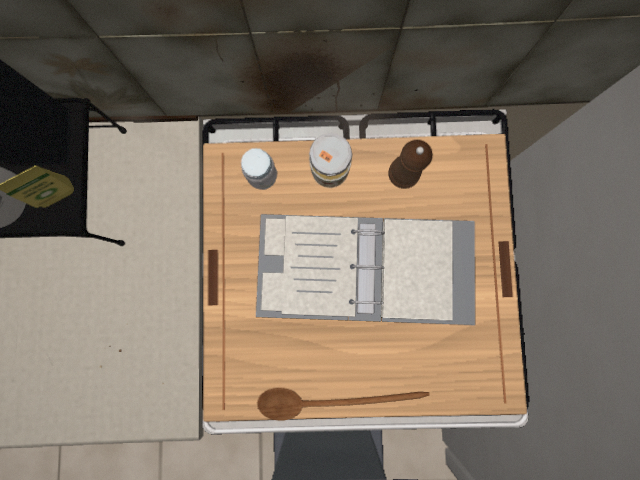

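View pics/scene0.png

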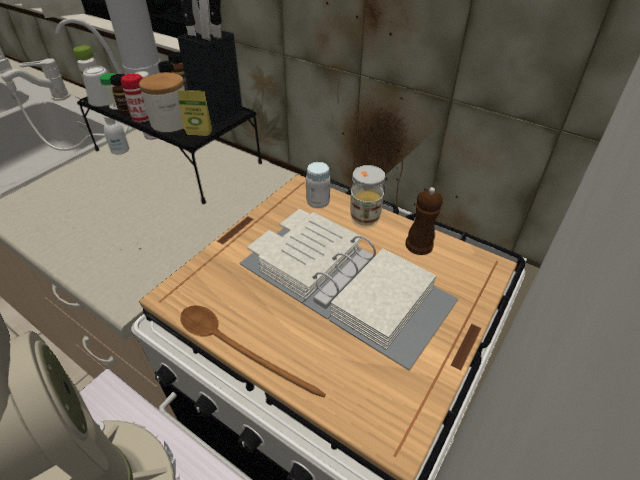

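The top view shows the binder with case corners at about (261,214), (475,221), (475,324) and (257,318). The near tab is around (273,294), and the mill's knob is at (420,151). The white bottle and jar stand to the left of the mill in the back row.

```bash
cat > h.py <<'E'
from plant import bot
import cv2, numpy as np
def ray(c,px):
    K=np.array([[c["fx"],0,c["cx"]],[0,c["fy"],c["cy"]],[0,0,1]])
    p=cv2.undistortPoints(np.array([[px]],float),K,np.array(c["dist"]))[0,0]
    return np.array(c["attitude"])@np.array([p[0],-p[1],-1.])
def onplane(c,px,z):
    d=ray(c,px); o=np.array(c["position"]); return o+d*(z-o[2])/d[2]
def proj(c,P):
    q=np.array(c["attitude"]).T@(np.array(P)-np.array(c["position"]))
    K=np.array([[c["fx"],0,c["cx"]],[0,c["fy"],c["cy"]],[0,0,1]])
    return cv2.projectPoints(np.array([[q[0],-q[1],-q[2]]]),np.zeros(3),np.zeros(3),K,np.array(c["dist"]))[0].ravel()
E
python3 - <<'E'
from h import *
t=bot.calibration("top");s=bot.calibration("scene")
for p in [(261,214),(475,221),(475,324),(257,318)]: print(p,onplane(t,p,.024))
for n,p,z in [("top tab out",(261,294),.0595),("ring far",(368,232),.085),("ring mid",(368,267),.085),("ring near",(367,302),.085),("knob",(420,151),.168),("jar",(330,154),.146),("pill",(256,161),.116)]: print(n,onplane(t,p,z))
print("knob scene",onplane(s,(432,190),.168))
im=cv2.imread("pics/top0.png")[130:335,240:490]
cv2.imwrite("pics/topc.png",cv2.resize(im,None,fx=3,fy=2.9,interpolation=cv2.INTER_CUBIC)[:600])
E
```

```text
(261, 214) [0.62499435 0.10765574 0.024     ]
(475, 221) [ 0.60077614 -0.27832593  0.024     ]
(475, 324) [ 0.41828652 -0.2662221   0.024     ]
(257, 318) [0.43828159 0.11720797 0.024     ]
top tab out [0.47990182 0.10531379 0.0595    ]
ring far [ 0.57871673 -0.08020688  0.085     ]
ring mid [ 0.51961346 -0.07788044  0.085     ]
ring near [ 0.46159707 -0.07389714  0.085     ]
knob [ 0.69269882 -0.15820355  0.168     ]
jar [ 0.69871498 -0.01887561  0.146     ]
pill [0.69898008 0.10373387 0.116     ]
knob scene [ 0.69338307 -0.15970211  0.168     ]
```

View pics/topc.png

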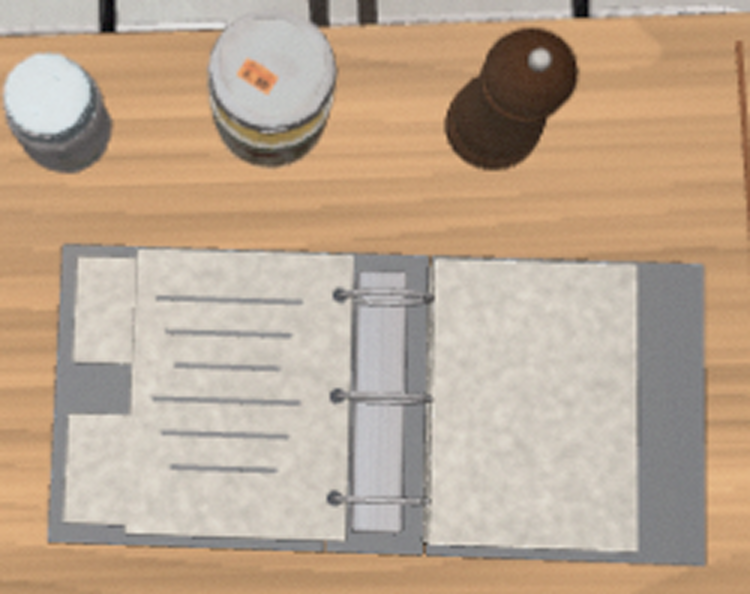

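```bash
cat >> h.py <<'E'
B=np.array([.5206,-.0799,.02]); th=np.radians(-3.3)
bx=np.array([np.cos(th),np.sin(th),0]); by=np.array([-np.sin(th),np.cos(th),0]); ez=np.array([0,0,1.])
H=B+.045*ez
def ori(a,ydir):      # a: down tilt of tool (rad), pointing to -by
    z=-np.cos(a)*by-np.sin(a)*ez; return np.column_stack([np.cross(ydir,z),ydir,z])
def tip(theta,a,L=.024,xb=-.0475,gap=.0):
    """TCP so that upper corner of the 22 mm thick tip carries the tab at card angle theta"""
    rad=lambda t: np.array([np.cos(t),np.sin(t)]); nrm=lambda t: np.array([-np.sin(t),np.cos(t)])
    e=.180*rad(theta)-(.002+gap)*nrm(theta)
    u=e-L*rad(max(a,theta)) 
    t=u-.011*nrm(a)
    return H+xb*bx+t[0]*by+t[1]*ez
E
python3 - <<'E'
from h import *
o=bot.get_obs();c=bot.calibration("wrist");R=np.array(o["orientation"])
print("cam in tool",R.T@(np.array(c["position"])-o["tool_pos"]))
for a in (25,30,35,40,50,60):
  for s in (1,-1):
    A=np.radians(a);O=ori(A,s*bx);r=[]
    for t in (-10,0,30,60,90,110):
        p=tip(np.radians(max(t,0)),A)+(np.array([0,0,-.008]) if t==0 else 0)
        if t==-10:p=p+.08*by+.06*ez
        q=bot.solve_ik(p,O); r.append(None if q is None else np.round(q).astype(int).tolist())
    print(a,s,tip(0,A),r)
E
```

```text
cam in tool [ 7.63314335e-02  1.53838182e-05 -1.43274773e-01]
25 1 [0.48255579 0.08546159 0.04288778] [[-63, 53, 26, 81, 24, 98, -48], [-61, 54, 28, 91, 24, 86, -50], [-62, 44, 30, 94, 29, 91, -46], [-61, 36, 33, 99, 33, 90, -43], [-60, 31, 38, 105, 38, 85, -40], [-58, 29, 40, 110, 41, 80, -40]]
25 -1 [0.48255579 0.08546159 0.04288778] [[-54, 50, 12, 80, 31, 102, 126], [-38, 51, -6, 89, 43, 97, 114], [-44, 41, 5, 93, 39, 98, 124], [-46, 33, 12, 98, 41, 96, 130], [-44, 27, 16, 105, 45, 92, 133], [-39, 25, 16, 109, 48, 88, 133]]
30 1 [0.48266044 0.08727655 0.04147372] [[-63, 49, 26, 82, 22, 95, -47], [-61, 51, 28, 93, 22, 83, -49], [-62, 41, 30, 95, 27, 88, -45], [-61, 33, 34, 99, 32, 89, -41], [-60, 27, 39, 106, 36, 84, -38], [-56, 25, 38, 110, 40, 80, -38]]
30 -1 [0.48266044 0.08727655 0.04147372] [[-59, 48, 20, 82, 26, 97, 130], [-38, 48, -5, 91, 41, 93, 116], [-35, 37, -7, 94, 42, 99, 121], [-51, 30, 20, 99, 37, 92, 134], [-27, 23, -2, 104, 47, 95, 132], [-24, 21, 0, 108, 50, 90, 133]]
35 1 [0.48277179 0.08920765 0.04022349] [[-62, 46, 26, 84, 20, 92, -47], [-61, 48, 28, 94, 21, 80
[... 1085 characters left out ...]
 -1 [0.48313732 0.09554701 0.03754427] [[-38, 35, -6, 89, 29, 89, 124], [-35, 35, -2, 99, 32, 77, 124], [-33, 26, -3, 98, 31, 85, 130], [-29, 18, 0, 100, 33, 87, 138], [-26, 13, 4, 104, 35, 84, 145], [-24, 11, 8, 107, 37, 79, 148]]
60 1 [0.48339789 0.1000662  0.03671539] [[-59, 31, 27, 94, 10, 77, -40], [-54, 32, 27, 104, 12, 64, -39], [-55, 23, 30, 102, 16, 74, -35], [-52, 14, 32, 102, 20, 79, -30], [-48, 9, 34, 105, 24, 78, -24], [-45, 8, 38, 107, 25, 74, -20]]
60 -1 [0.48339789 0.1000662  0.03671539] [[-36, 29, -4, 93, 24, 81, 128], [-32, 29, 0, 103, 26, 69, 130], [-31, 21, 0, 101, 25, 78, 136], [-28, 13, 4, 101, 26, 81, 145], [-25, 9, 9, 104, 27, 80, 153], [-23, 8, 14, 106, 28, 75, 157]]
```

```bash
python3 - <<'E'
from h import *
a=np.radians(40);O=ori(a,-bx);L=.018
s=tip(0,a,L,gap=.006)
bot.move_gripper(0.0)
bot.move_pose(s+.08*by+.08*ez,O)
bot.line_to(s+.06*by,max_speed=.2)
o=bot.get_obs();f0=np.array(o["ft_force"]);print(o["time"],o["tool_pos"],s+.06*by,f0)
bot.line_to(s,max_speed=.08)
o=bot.get_obs();print(o["time"],o["tool_pos"],s,o["ft_force"]-f0)
cv2.imwrite("pics/hook.png",bot.grab_frame("scene")[150:400,180:500])
E
```

```text
3.3 [0.48678484 0.15631468 0.03766767] [0.48660741 0.15572933 0.03700333] [ 0.31935995 -0.30282722  0.81460042]
4.2 [0.48318436 0.09652678 0.0369767 ] [0.48315357 0.09582882 0.03700333] [-0.1221284  -0.18290298 -0.97815135]
```

View pics/hook.png

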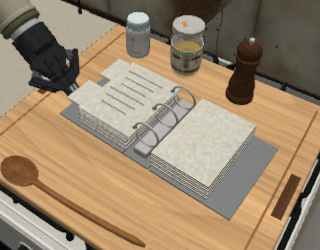

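The closed fingertips sit at the near tab, around (80,90) in the crop, with no notable force. Next I lift.

```bash
python3 - <<'E'
from h import *
a=np.radians(40);L=.018
for t in (8,18,28,38):
    bot.line_to(tip(np.radians(t),a,L),max_speed=.12)
    o=bot.get_obs();print(t,o["time"],np.round(o["ft_force"],2))
cv2.imwrite("pics/lift.png",bot.grab_frame("scene")[150:400,180:500])
E
```

```text
8 4.6583 [ 1.27  1.93 -0.52]
18 5.0667 [-0.27  1.01 -1.39]
28 5.475 [ 0.65  0.64 -1.47]
38 5.8833 [ 0.53  0.73 -0.61]
```

View pics/lift.png

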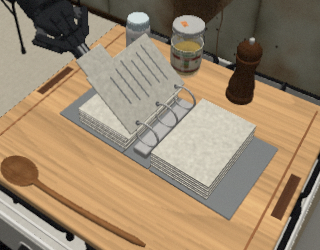

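The top card is lifted to roughly 40° on the fingertip at (85,50), and the under card stays lying. I continue past upright.

```bash
python3 - <<'E'
from h import *
a=np.radians(40);L=.018
for t in (50,62,74,86,97,106):
    bot.line_to(tip(np.radians(t),a,L),max_speed=.12)
bot.wait(.8)
cv2.imwrite("pics/turn.png",bot.grab_frame("scene")[120:400,180:500])
o=bot.get_obs();print(o["time"],o["tool_pos"],np.round(o["ft_force"],2))
E
```

```text
9.2833 [ 0.47112985 -0.11278416  0.21287198] [ 0.56 -1.19 -0.11]
```

View pics/turn.png

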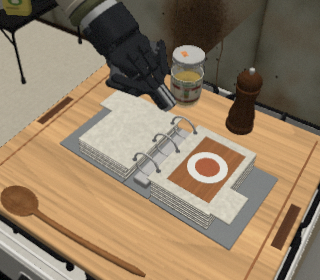

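The card lies turned on the right with its printed face up, and the under card is still on the left. Next is the mill, with one close look from above.

```bash
python3 - <<'E'
from h import *
p=np.array(bot.get_obs()["tool_pos"]); bot.line_to(p+[-.02,.03,.12],max_speed=.25)
D=lambda s: np.column_stack([[s,0,0],[0,-s,0],[0,0,-1.]])
m=np.array([.693,-.159,.27])
for s in (1,-1):
    print(s,bot.solve_ik(m,D(s)),bot.solve_ik([.693,-.159,.126],D(s)),bot.solve_ik([.516,-.162,.175],D(s)))
bot.move_pose(m,D(-1)); bot.move_gripper(.085)
c=bot.calibration("wrist"); im=bot.grab_frame("wrist"); cv2.imwrite("pics/wr.png",im)
cv2.imwrite("pics/top1.png",bot.grab_frame("top"))
print(bot.get_obs()["time"],"pred knob",proj(c,[.693,-.159,.17])); np.save("wc.npy",c,allow_pickle=True)
E
```

```text
1 [-22.18386062  50.89493154  77.32066116  59.49992024 -50.23800046
  99.98383831 -53.58482576] [-26.4393464   58.85217437  77.18602713  72.86206812 -56.60247061
  88.3401621  -47.66047415] [-42.33109444  32.47154227  78.4081261   98.83256414 -32.76790961
  76.34102019 -47.35394059]
-1 [  2.89431365  33.42174092  13.67120155  57.89123166  -7.48039777
  89.44448156 104.44339377] [  3.54592704  36.43032106  11.12621271  71.1651309   -6.88092059
  73.03842622 104.55379558] [  1.4583484   13.6373411   14.87133817  97.27532921  -3.70242629
  69.56706497 107.22240477]
11.8417 pred knob [316.63622294 237.21824451]
```

View pics/wr.png

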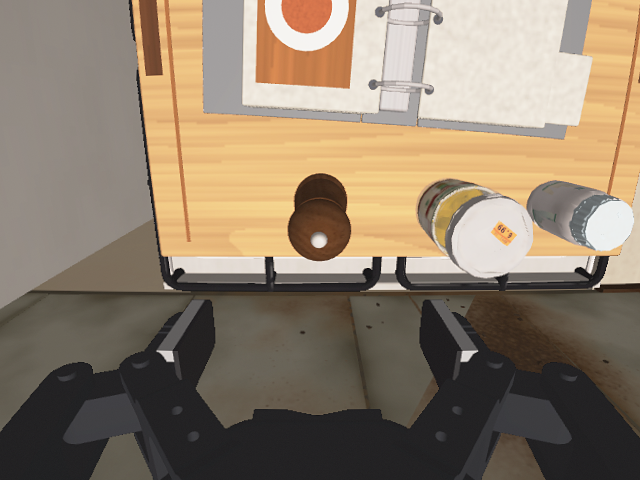

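The knob is at (319,239), within 2 px of the prediction, so the estimate is good for the grasp. The target on the turned card is centred near (306,9).

```bash
python3 - <<'E'
from h import *
c=np.load("wc.npy",allow_pickle=True).item()
k=onplane(c,(319,239),.168); print("knob",k,"ring",onplane(c,(306,9),.067))
bot.line_to([k[0],k[1],.126],max_speed=.12)
bot.move_gripper(.03)
o=bot.get_obs();print(o["finger_gap"],o["grasp_force"],o["ft_force"],o["tool_pos"])
bot.line_to([k[0],k[1],.22],max_speed=.12)
o=bot.get_obs();print(o["time"],o["finger_gap"],o["grasp_force"],o["ft_force"])
cv2.imwrite("pics/held.png",bot.grab_frame("scene")[60:400,180:560])
E
```

```text
knob [ 0.69496724 -0.15730501  0.168     ] ring [ 0.51864649 -0.16818481  0.067     ]
0.045384752771594504 61.90135409706272 [-1.12669935  0.93340509  5.44164544] [ 0.6954612  -0.15737322  0.12697808]
14.5833 0.045359385947784096 61.43772414769046 [-0.85691678 -0.51614435 -1.87199767]
```

View pics/held.png

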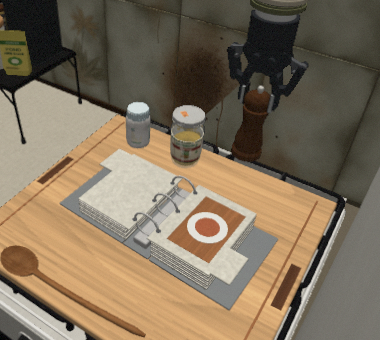

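The mill is held upright at about (255,125) and lifted clear. Now I carry it over and lower it until contact.

```bash
python3 - <<'E'
from h import *
x,y=.516,-.163
bot.line_to([.69,y,.25],max_speed=.15); bot.line_to([x,y,.25],max_speed=.15); bot.line_to([x,y,.182],max_speed=.1)
bot.wait(.3); f0=np.array(bot.get_obs()["ft_force"])[2]
for z in np.arange(.180,.168,-.001):
    bot.line_to([x,y,z],max_speed=.02); f=bot.get_obs()["ft_force"][2]-f0
    if f>4: break
print("z",z,"f",f)
bot.move_gripper(.085); bot.wait(.3)
bot.line_to([x,y,.30],max_speed=.12); bot.line_to([x-.1,y+.1,.36],max_speed=.25)
o=bot.get_obs();print(o["time"],o["ft_force"],o["grasp_force"])
s=bot.calibration("scene");t=bot.calibration("top")
cv2.imwrite("pics/end.png",bot.grab_frame("scene")[60:400,180:560])
print("pred knob scene crop",proj(s,[x,y,.215])-[180,60])
E
```

```text
z 0.173 f 7.2846633310067235
22.1833 [-1.10425989  0.35353282 -1.17604319] 0.0
pred knob scene crop [213.46332234 162.92198565]
```

View pics/end.png

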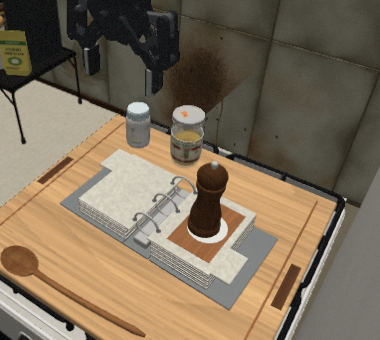

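The mill stands upright on the printed ring of the turned card, with its knob at (214,166) against a predicted (213,163). The jar, the bottle and the under card have not moved, and the gripper is clear.

```bash
python3 -c "
from plant import bot
bot.wait(.5);print(bot.hand_in())"
```

```text
the job is handed in; nothing more can be done
None
```

I turned the top card to the right and stood the pepper mill upright on its middle; the last picture showed the under card, jar and bottle where they were, and I handed the job in at about 23 s (no verdict was returned).

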